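# Hold a spring test probe on the ringed test pad of a sloping circuit board

### The job

Take the red-handled test probe out of the caddy and hold its tip on the copper pad with the white ring round it on the green circuit board: the probe square to the sloping board, pressed lightly so that its spring plunger is pushed in about half way. Touch the board with the probe nowhere but on that pad, leave the blue and yellow probes in their cells, and finish while still holding the red probe steady and pressed on the pad.

Things in the scene. Friction and masses are not known exactly. Their poses are not given: they have to be found in the camera images.
- probe_red: Loose spring test probe, upright in a caddy cell, 0.08 kg. red handle (grip here) 20 mm thick, 5 to 75 mm above origin; black collar 32 mm wide, 0 to 5 mm; aluminium barrel 16 mm thick, 0 to -40 mm; brass plunger 6 mm thick, tip at -58 mm when out. Origin on the axis under the collar, z from tip to handle. The probe to use.
- probe_blue: Loose spring test probe, upright in a caddy cell, 0.08 kg. blue handle (grip here) 20 mm thick, 5 to 75 mm above origin; black collar 32 mm wide, 0 to 5 mm; aluminium barrel 16 mm thick, 0 to -40 mm; brass plunger 6 mm thick, tip at -58 mm when out. Origin on the axis under the collar, z from tip to handle. Leave it in its cell.
- probe_yellow: Loose spring test probe, upright in a caddy cell, 0.08 kg. yellow handle (grip here) 20 mm thick, 5 to 75 mm above origin; black collar 32 mm wide, 0 to 5 mm; aluminium barrel 16 mm thick, 0 to -40 mm; brass plunger 6 mm thick, tip at -58 mm when out. Origin on the axis under the collar, z from tip to handle. Leave it in its cell.
- tip_red (a point): Rounded end of the red probe's plunger, on the probe's axis, 58 mm below the probe's origin when the plunger is out; moves up the axis as the plunger is pushed in. z as the probe's.
- plunger_red (a joint): How far the red probe's plunger is pushed in: 0 out, 0.010 m fully in (half way is 0.005). A spring pushes it out: about 1 N to start it, 2.5 N half way, 4 N fully in, then a hard stop.
- caddy: Fixed grey block, 64 mm (x) by 196 mm (y), 70 mm high, on a 74 by 206 mm rubber foot; three square cells 19 mm wide, 65 mm deep in its top, along its y at -65, 0, 65 mm. Each probe hangs by its collar, its origin level with the caddy's top; which colour is where varies. Origin: centre of underside.
- board: Fixed green circuit board, 110 mm (x) by 90 mm (y), 4 mm thick, sloping by 0.35 rad (20 degrees), high edge at its +x. Origin: centre of its underside, 50 mm above the desk; z square to the board and up, x up the slope. Parts on it stand up to 8 mm high, none within 18 mm of the ringed pad's centre. Two like copper pads have no ring.
- test_pad (a point): Centre, on the board's upper face, of the copper pad with the white ring; pad 14 mm in diameter, white ring 21 mm outside. At x -12, y 18, z 4 mm in the board's frame; axes as the board's (z square to the board).

How it is judged:
On the way:
1. the red probe is held by the fingers and lifted clear of the caddy (height (world z) of tip_red above 0.075 m and contact force between the fingers and probe_red above 1 N and contact force between probe_red and caddy below 0.1 N), for 0.2 s.
At the end, for the whole second after the job is handed in: Fingers hold the red probe still, clear of the caddy; tip within 7 mm of the ringed pad's centre, axis within 0.14 rad of square to the board, plunger in by 2.5 to 7.5 of 10 mm, 0.5 to 6 N on the board; blue and yellow probes within 20 mm of where they were (distance between tip_red and test_pad below 0.007 m and angle between the z axis of probe_red and the z axis of board, either way round below 0.14 rad and value of joint plunger_red between 0.0025 and 0.0075 m and contact force between probe_red and board between 0.5 and 6 N and contact force between the fingers and probe_red above 1 N and contact force between probe_red and caddy below 0.1 N and linear speed of probe_red below 0.02 m/s and angular speed of probe_red below 0.2 rad/s and distance of each of probe_blue, probe_yellow from where it was at the start of the episode below 0.02 m); the arm keeps its last pose, push and grip.
It fails at once if the red probe presses on the board with more than 12 N (contact force between probe_red and board above 12 N).
It fails at once if the red probe touches the board off the ringed pad (tip more than 12 mm from its centre) (contact force between probe_red and board above 0.3 N and distance between tip_red and test_pad above 0.012 m).
It fails at once if the blue or yellow probe is moved by more than 20 mm (distance of any of probe_blue, probe_yellow from where it was at the start of the episode above 0.02 m).
It also fails if it takes over 40 s, if anything falls off the work surface, if the arm or the gripper's body presses on something with over 40 N, if the wrist force passes 120 N, or if a joint passes its speed limit or range.

### The arm

A 7-joint arm with a two-finger parallel gripper is mounted at the origin on a cart in front of the work surface, level with it; the furniture and walls round the work are solid. World frame = base frame: x ahead of the robot, y to its left, z up, the work surface at z = 0. Lengths are in m, angles in rad, forces in N, time in s.
With the tool pointing down it reaches from about 0.4 to 0.875 m from the base axis. Payload 19.3 kg.
Tool frame: the origin (TCP) lies on the centre line of the jaws, within the pads' length; the fingertips stand 8 mm ahead of it and the grasp point (between the pads) lies 11 mm behind it; z points along the fingers, y is the line along which they close (so a half turn about z gives the same grasp; the last joint's range is limited). The gripper opens to 85 mm and grips with 20 to 120 N. Pads are 22 mm wide; open, the fingers measure 114 mm over their backs; the gripper's body (76 mm by 85 mm) begins 54 mm behind the grasp point. The pads swing forward as they close: fully open they stand 13 mm farther back than shut.
Start: joints at [1.059, 0.521, -0.036, 1.599, 0.021, 1.021, -0.113], TCP at [0.267, -0.565, 0.239] pointing down, gripper open.
Joint ranges: [-2.91, 2.91], [-0.3, 2.13], [-1.5, 1.42], [0.17, 2.43], [-1.26, 4.41], [0.16, 1.93], [-2.52, 2.52]. Speed limits (rad/s): [1.89, 1.89, 2.39, 2.39, 3.01, 3.01, 3.01].

### API

Orientations are given as [roll, pitch, yaw] about the fixed x, y, z axes, in that order (R = Rz(yaw) Ry(pitch) Rx(roll)).
In Python, from workcell import status, grab_frame, camera_params, bot, search_frame, silhouettes gives the robot as it stands.
- The arm moves only by the shell command python3 -m creep 'ROWS' [FORCE]. ROWS is JSON, a list of rows, each a list of 5 numbers: the shift along the tool's x, y, z in units of 60 mm (1.0 is 60 mm), then the turn about the tool's z in units of 8 degrees (1.0 is 8 degrees), then the opening, from 0 (shut) to 1 (fully open). In form: [[x, y, z, twist, hand], ...]. A call has 1 to 5 rows; each row is the pose to reach, as a shift and turn from the pose commanded when the call began, along the tool's axes at that moment; what a row does not reach only later rows make up. A row lasts 1/8 s, in which the tool goes at most 62.5 mm and 10.7 degrees, less where a joint would pass 70% of its speed; a pose out of reach is approached as far as the arm can. A call with a gripper value outside its range is refused whole. The fingers move at their own pace and stop on an object; FORCE is the grip in N (left out, the last holds). Time passes only in rows, so rows that repeat a pose let the fingers close. It gives the time, the measured TCP pose, the force, the opening and the grip force at its end, in the units of the state.
- status.observe(): the state, without advancing time (a new reading comes with each control period).
- grab_frame(name): name is "side" or "top"; returns the picture (480x640x3 uint8, blue, green, red); there is no depth.
- camera_params(name): a dict with "K" (3x3 intrinsics, pixels), "k1" (the pictures are not rectified: a ray, as slopes to the right and down, at radius r is drawn at 1 + k1 r^2 times it, then the intrinsics apply), "rvec" (rotation vector, rad) and "tvec" (3), from world to camera coordinates, as OpenCV has them. Camera axes: x right, y down, z forward; pixel columns grow to the right and rows downward; lengths in m; the calibration is good to about 2 mm. A picture is of the moment at which its call begins. camera_params takes no time and is no camera call.
- bot.job_done(): hands the job in; it is judged then, once.
Trained networks look in the newest picture that a camera, given by its name, has taken for a name from the list of things; names that differ only in an ending like _2 or _b are one class to them, and where a whole thing is asked for, a point or a joint stands for the part that bears it (a point fixed in the world has none). Each returns a list of dicts, best first, with "p" (0 to 1); they miss things now and then, are a little off and sometimes report something else, mostly with a low value. They report only what shows in the picture. A call takes as long as a camera call.
- search_frame(camera, name): "extent" ([left, top, right, bottom] as shares, 0 to 1, of the picture: columns of its width, rows of its height, round what is visible of it).
- silhouettes(camera, name): "mask" (480x640 bool, what is visible of it) and "extent" ([left, top, right, bottom] as shares, 0 to 1, of the picture: columns of its width, rows of its height, round what is visible of it).
The state is a dict: "clock": time; "qpos": joint angles; "qd": joint speeds; "joint_efforts": joint torques, N m; "position": TCP position; "tool_rot": TCP orientation; "force": force on the tool from outside, world axes, zero at the start; "moment": the same for the moment, N m; "grip_width": finger opening in m; "finger_force": force on a finger pad.
Only numpy, scipy, OpenCV 4.12 (cv2) and the standard library are available. Lean on these libraries where they do the work, as an engineer would, in place of code of your own. Each camera call takes 0.05 s, during which the arm holds its last target. There are 200 camera calls.

## Working session

There is one attempt and no reset: what is moved stays moved. The work goes in short steps, Python scripts to look and compute and a shell command to move; the robot and the scene stay as the last step left them, time stands still between calls to the robot, and variables do not carry over. Pictures are saved under pics/ and viewed, at most 10 in all, crops included, and the job is handed in when it is done.

```bash
mkdir -p pics; ls; cat > h.py <<'E'
import numpy as np, cv2
from workcell import status, grab_frame, camera_params, bot, search_frame, silhouettes
def cam(n):
    c=camera_params(n); return np.array(c["K"]),np.array([c["k1"],0,0,0.]),np.array(c["rvec"],float),np.array(c["tvec"],float)
def proj(n,P):
    K,d,r,t=cam(n); return cv2.projectPoints(np.atleast_2d(np.array(P,float)),r,t,K,d)[0][:,0]
def ray(n,uv):
    K,d,r,t=cam(n); R=cv2.Rodrigues(r)[0]
    q=cv2.undistortPoints(np.array(uv,float).reshape(-1,1,2),K,d)[:,0]
    D=(np.c_[q,np.ones(len(q))])@R; return -R.T@t,D/np.linalg.norm(D,axis=1)[:,None]
def onz(n,uv,z):
    o,D=ray(n,uv); return o+D*((z-o[2])/D[:,2])[:,None]
E
python3 - <<'E'
from h import *
s=status.observe(); print({k:np.round(v,3) for k,v in s.items()})
for n in("top","side"):
    cv2.imwrite(f"pics/{n}0.png",grab_frame(n)); o,_=ray(n,[[320,240]]); print(n,o,onz(n,[[320,240]],0))
    for t in("probe_red","probe_blue","probe_yellow","caddy","board"):
        print(t,[(round(d["p"],2),np.round(np.array(d["extent"])*[640,480,640,480]).tolist()) for d in search_frame(n,t)[:2]])
E
```

```text
pics
{'clock': np.float64(0.0), 'qpos': array([ 1.059,  0.522, -0.036,  1.6  ,  0.021,  1.021, -0.113]), 'qd': array([ 0.   , -0.   ,  0.   , -0.001,  0.001, -0.   ,  0.001]), 'joint_efforts': array([ 0.0000e+00, -9.2713e+01,  1.9800e+00, -3.6994e+01,  1.8000e-02,
        8.0000e-03, -0.0000e+00]), 'position': array([ 0.267, -0.565,  0.239]), 'tool_rot': array([-3.14 ,  0.   ,  0.442]), 'force': array([ 0.55 ,  0.689, -0.007]), 'moment': array([0.004, 0.016, 0.   ]), 'finger_force': np.float64(0.0), 'grip_width': np.float64(0.085)}
top [0.47113913 0.09169571 1.08916962] [[0.57507558 0.146762   0.        ]]
probe_red [(0.58, [293.0, 269.0, 311.0, 278.0])]
probe_blue [(0.75, [223.0, 258.0, 246.0, 271.0])]
probe_yellow []
caddy [(0.74, [218.0, 247.0, 328.0, 293.0])]
board [(0.57, [391.0, 229.0, 435.0, 292.0])]
side [0.1775595  0.72322013 0.52266488] [[0.58440968 0.00564596 0.        ]]
probe_red [(0.92, [306.0, 223.0, 317.0, 270.0])]
probe_blue [(0.76, [244.0, 257.0, 269.0, 309.0])]
probe_yellow [(0.84, [276.0, 243.0, 296.0, 290.0])]
caddy [(0.88, [225.0, 253.0, 341.0, 359.0])]
board [(0.57, [322.0, 194.0, 383.0, 245.0])]
```

```bash
python3 - <<'E'
from h import *
a=cv2.imread("pics/top0.png")[210:320,200:450];b=cv2.imread("pics/side0.png")[180:370,215:400]
a=cv2.resize(a,(795,350),interpolation=cv2.INTER_CUBIC)
cv2.imwrite("pics/topc.png",a);cv2.imwrite("pics/sidec.png",cv2.resize(b,None,fx=3.15,fy=3.15,interpolation=cv2.INTER_CUBIC))
E
```

```text
(no output)
```

View pics/topc.png

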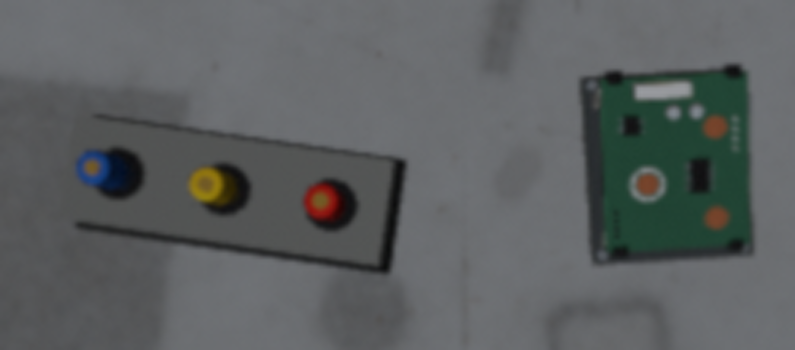

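View pics/sidec.png

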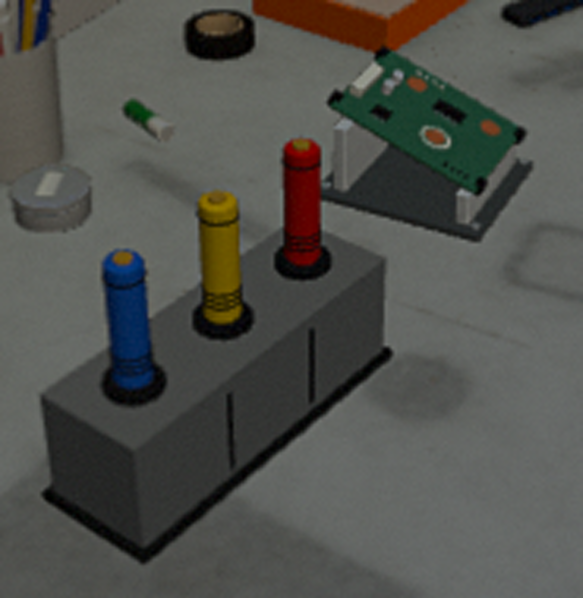

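```bash
cat >> h.py <<'E'
from scipy.optimize import least_squares
def boardR(yaw): 
    # z normal leans to -x (high edge +x): pitch negative
    c,s=np.cos(yaw),np.sin(yaw); p=-0.35
    return np.array([[c,-s,0],[s,c,0],[0,0,1]])@np.array([[np.cos(p),0,np.sin(p)],[0,1,0],[-np.sin(p),0,np.cos(p)]])
E
python3 - <<'E'
from h import *
def ringc(n,box):
    im=cv2.imread(f"pics/{n}0.png"); x0,y0,x1,y1=box; c=im[y0:y1,x0:x1].astype(int)
    c=cv2.resize(c.astype(np.uint8),None,fx=4,fy=4,interpolation=cv2.INTER_CUBIC).astype(int)
    b,g,r=c[...,0],c[...,1],c[...,2]; m=((r>g-5)&(r>70)).astype(np.uint8)
    k,l,st,ce=cv2.connectedComponentsWithStats(m); i=1+np.argmax(st[1:,4]); print(n,st[i]/4)
    hull=cv2.convexHull(np.argwhere(l==i)[:,::-1].astype(np.int32)); M=cv2.moments(hull)
    return np.array([x0+(M['m10']/M['m00']+.5)/4-.5,y0+(M['m01']/M['m00']+.5)/4-.5])
rt=ringc("top",(394,257,414,278)); rs=ringc("side",(343,213,364,232)); print(rt,rs)
print("ring from top/side", onz("top",[rt],.0497),onz("side",[rs],.0497))
cr=np.array([[600,80],[747,70],[750,250],[604,252]])/3.18+[200,210]
loc=np.array([[55,45,4],[55,-45,4],[-55,-45,4],[-55,45,4],[-12,18,4]])/1000
scs=np.array([[335,100],[385,52],[524,133],[480,190]])/3.15+[215,180]
def f(p): 
    P=(boardR(p[2])@loc.T).T+[p[0],p[1],.05]
    return np.r_[(proj("top",P)-np.r_[cr,[rt]]).ravel(),(proj("side",P)-np.r_[scs,[rs]]).ravel()]
b=min((least_squares(f,[.7,-.05,y]) for y in(0,1.57,-1.57,3.1)),key=lambda r:r.cost); print(b.x,b.cost,np.round(b.fun,1))
pad=boardR(b.x[2])@loc[4]+[b.x[0],b.x[1],.05]; print("pad",pad,"normal",boardR(b.x[2])[:,2])
print("red top",onz("top",[np.array([321,201])/3.18+[200,210]],.145), "axis pts onz .145 side",onz("side",[np.array([302,146])/3.15+[215,180]],.145), "collar mid",onz("side",[np.array([302,262])/3.15+[215,180]],.073))
cc=np.array([[405,159],[386,271]])/3.18+[200,210]; print("caddy end corners",onz("top",cc,.07))
e=np.array([[95,116],[400,160],[78,224],[386,271]])/3.18+[200,210]; print(onz("top",e,.07))
E
```

```text
top [  5.5    6.5    8.5    8.75 223.75]
side [  6.75   7.75   8.25   5.75 121.5 ]
[403.18192927 267.47869944] [353.12921627 223.15120701]
ring from top/side [[ 0.51628389 -0.01703082  0.0497    ]] [[ 0.51890455 -0.01697367  0.0497    ]]
[ 0.52998227 -0.03381919  0.05450713] 9.543864422148964 [-0.8 -0.4 -0.1  0.  -0.5 -2.2 -0.2 -0.1 -0.3 -0.  -0.3  0.9  2.1 -1.5
  1.2 -1.5 -0.3  0.4  1.   0.4]
pad [ 0.51637634 -0.01653477  0.04964272] normal [-0.34238855 -0.01868112  0.93937271]
red top [[0.50254529 0.17302992 0.145     ]] axis pts onz .145 side [[0.50494301 0.17619393 0.145     ]] collar mid [[0.50435613 0.17789772 0.073     ]]
caddy end corners [[0.53010474 0.12916589 0.07      ]
 [0.46325279 0.14052653 0.07      ]]
[[0.55651407 0.31733268 0.07      ]
 [0.52951287 0.13216094 0.07      ]
 [0.49107945 0.32687952 0.07      ]
 [0.46325279 0.14052653 0.07      ]]
```

```bash
cat >> h.py <<'E'
from scipy.spatial.transform import Rotation as Rt
def togo(xyz,yaw):
    s=status.observe(); R=Rt.from_euler('xyz',s["tool_rot"]).as_matrix()
    d=R.T@(np.array(xyz)-s["position"])/0.06; dy=(yaw-s["tool_rot"][2]+np.pi)%(2*np.pi)-np.pi
    print("t",round(float(s["clock"]),2),"at",np.round(s["position"],4),"rot",np.round(s["tool_rot"],3),"go",np.round(d,3),"twist",round(-np.degrees(dy)/8,2),"F",np.round(s["force"],2),"w",round(float(s["grip_width"]),4),"ff",round(float(s["finger_force"]),1))
E
python3 -c "
from h import *
togo([.503,.174,.239],-.14)"
```

```text
t 0.6 at [ 0.2672 -0.565   0.2393] rot [3.142 0.    0.442] go [ 8.819e+00 -9.453e+00  5.000e-03] twist 4.17 F [ 0.81  0.18 -0.37] w 0.0855 ff 0.0
```

```bash
python3 -m creep '[[3.5,-3.75,0,4.17,0.5],[3.5,-3.75,0,4.17,0.5],[3.5,-3.75,0,4.17,0.5],[3.5,-3.75,0,4.17,0.5],[3.5,-3.75,0,4.17,0.5]]' 30; python3 -c "
from h import *
togo([.503,.174,.239],-.14)"
```

```text
clock: 1.23
position: [0.3611, -0.2703, 0.2395]
tool_rot: [3.141, -0.001, -0.141]
force: [1.4, -0.1, 0.4]
grip_width: 0.0428
finger_force: 0.0
t 1.23 at [ 0.3611 -0.2703  0.2395] rot [ 3.141e+00 -1.000e-03 -1.410e-01] go [ 1.299 -7.664  0.008] twist -0.01 F [ 1.4  -0.12  0.35] w 0.0428 ff 0.0
```

```bash
python3 -m creep '[[0.8,-4.8,0,0,0.5],[0.8,-4.8,0,0,0.5],[0.8,-4.8,0,0,0.5],[0.8,-4.8,0,0,0.5],[0.8,-4.8,0,0,0.5]]'; python3 -m creep '[[0.5,-2.87,0,0,0.5],[0.5,-2.87,0,0,0.5],[0.5,-2.87,0,0,0.5],[0.5,-2.87,0,0,0.5]]' ; python3 - <<'E'
from h import *
togo([.503,.174,.107],-.14)
a=grab_frame("top");b=grab_frame("side")
cv2.imwrite("pics/v3.png",np.hstack([cv2.resize(a[210:320,210:340],(390,330)),cv2.resize(b[130:300,250:380],(390,510))[:330]]) if 0 else np.hstack([cv2.resize(a[200:310,220:350],(390,330)),cv2.resize(b[180:290,240:370],(390,330))]))
E
```

```text
clock: 1.85
position: [0.4491, 0.009, 0.2396]
tool_rot: [-3.141, -0.001, -0.138]
force: [0.6, -0.8, 0.9]
grip_width: 0.0426
finger_force: 0.0
clock: 2.35
position: [0.5025, 0.1764, 0.239]
tool_rot: [-3.14, 0.0, -0.136]
force: [-1.0, -0.7, -0.3]
grip_width: 0.0428
finger_force: 0.0
t 2.35 at [0.5025 0.1764 0.239 ] rot [-3.14   0.    -0.136] go [0.014 0.042 2.2  ] twist 0.03 F [-1.05 -0.71 -0.31] w 0.0428 ff 0.0
```

View pics/v3.png

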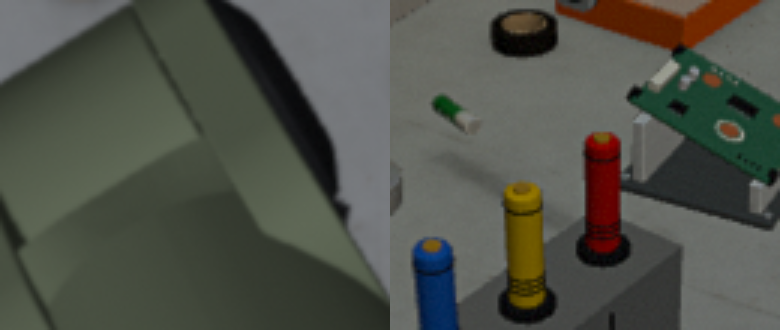

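```bash
python3 -m creep '[[0.01,0.04,0.9,0,0.5],[0.01,0.04,1.1,0,0.5],[0.01,0.04,1.1,0,0.5]]'; python3 - <<'E'
from h import *
togo([.503,.174,.107],-.14)
b=grab_frame("side")
cv2.imwrite("pics/v4.png",cv2.resize(b[130:290,230:400],None,fx=3.5,fy=3.5,interpolation=cv2.INTER_CUBIC))
s=status.observe();R=Rt.from_euler('xyz',s["tool_rot"]).as_matrix()
P=s["position"]+np.array([[0,.021,.008],[0,-.021,.008],[0,0,.008]])@R.T
print(((proj("side",P)-[230,130])*3.5).round(), ((proj("side",[[.503,.174,.145],[.503,.174,.075]])-[230,130])*3.5).round())
E
```

```text
clock: 2.82
position: [0.5026, 0.1695, 0.1736]
tool_rot: [3.141, 0.001, -0.141]
force: [0.3, -0.3, 0.2]
grip_width: 0.0427
finger_force: 0.0
t 2.83 at [0.5026 0.1695 0.1736] rot [ 3.141e+00  1.000e-03 -1.410e-01] go [-0.004 -0.076  1.11 ] twist -0.01 F [ 0.28 -0.26  0.16] w 0.0427 ff 0.0
[[321. 275.]
 [264. 310.]
 [293. 292.]] [[289. 336.]
 [289. 460.]]
```

View pics/v4.png

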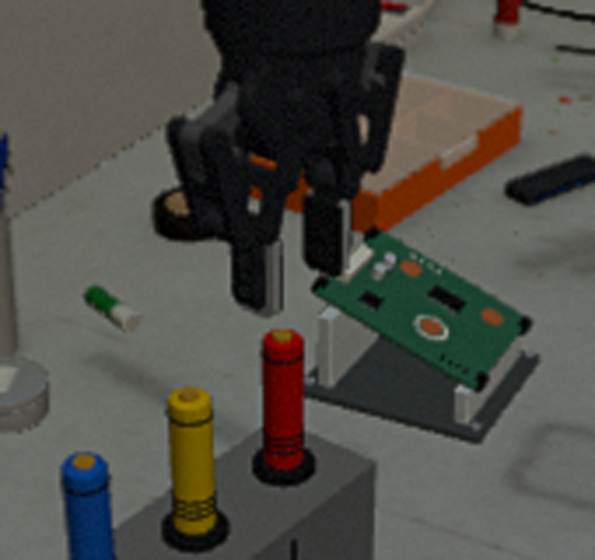

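```bash
python3 -m creep '[[0.02,-0.09,0,0,0.5],[0.02,-0.09,0.6,0,0.5],[0.02,-0.09,1.1,0,0.5],[0.02,-0.09,1.1,0,0.5],[0.02,-0.09,1.1,0,0.5]]'; python3 -m creep '[[0,0,0,0,0],[0,0,0,0,0],[0,0,0,0,0],[0,0,0,0,0],[0,0,0,0,0]]' 30; python3 -c "
from h import *
togo([.5045,.175,.107],-.14)"
```

```text
clock: 3.5
position: [0.5054, 0.1758, 0.1088]
tool_rot: [-3.141, -0.001, -0.14]
force: [-1.2, -0.7, 0.7]
grip_width: 0.043
finger_force: 0.0
clock: 4.12
position: [0.5053, 0.1754, 0.1086]
tool_rot: [-3.141, -0.002, -0.141]
force: [-1.5, -1.2, 10.6]
grip_width: 0.0192
finger_force: 29.5
t 4.12 at [0.5053 0.1754 0.1086] rot [-3.141e+00 -2.000e-03 -1.410e-01] go [-0.012  0.009  0.026] twist -0.01 F [-1.51 -1.19 10.63] w 0.0192 ff 29.5
```

```bash
python3 -m creep '[[0,0,-0.7,0,0],[0,0,-1.6,0,0],[0,0,-1.6,0,0],[0,0,-1.6,0,0],[0,0,-1.6,0,0]]' 40; python3 - <<'E'
from h import *
togo([.5053+.062*.99,.1754-.062*.14-.02,.145],-.14)
b=grab_frame("side")
s=status.observe();R=Rt.from_euler('xyz',s["tool_rot"]).as_matrix()
cv2.imwrite("pics/v5.png",cv2.resize(b[130:290,230:400],None,fx=3.5,fy=3.5,interpolation=cv2.INTER_CUBIC))
P=s["position"]+np.array([0,0,.011]); ax=np.array([0,0,1])
print(((proj("side",[P+ax*(.0254),P-ax*.0446,P-ax*.0496,P-ax*.0896,P-ax*.1076])-[230,130])*3.5).round())
E
```

```text
clock: 4.75
position: [0.5041, 0.1751, 0.2025]
tool_rot: [3.141, 0.001, -0.14]
force: [0.1, 0.3, -1.6]
grip_width: 0.0189
finger_force: 39.3
t 4.75 at [0.5041 0.1751 0.2025] rot [ 3.141e+00  1.000e-03 -1.400e-01] go [1.099 0.321 0.958] twist -0.0 F [ 0.15  0.29 -1.65] w 0.0189 ff 39.3
[[285. 151.]
 [285. 292.]
 [286. 301.]
 [286. 375.]
 [286. 407.]]
```

View pics/v5.png

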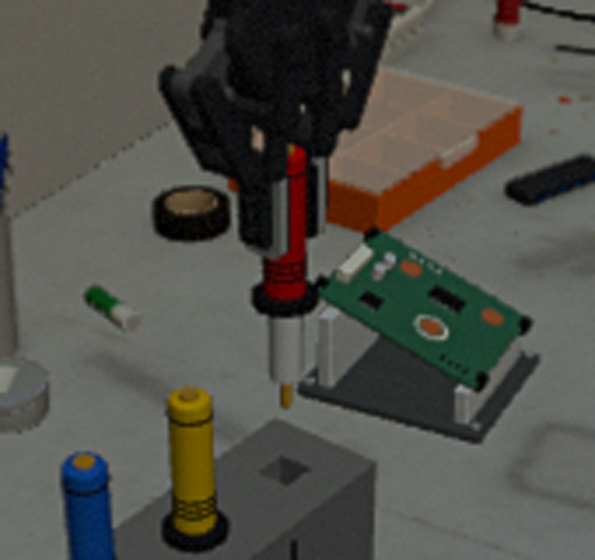

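```bash
python3 -m creep '[[0.83,0.25,0,0,0],[0.83,0.25,0,0,0],[0.83,0.25,0.6,0,0],[0.83,0.25,1.23,0,0],[0.83,0.25,1.23,0,0]]' 25;python3 -m creep '[[-0.08,0,0,0,0],[-0.16,0,0,0,0],[-0.23,0,0,0,0],[-0.3,0,0,0,0],[-0.37,0,0,0,0]]'; python3 -m creep '[[-0.07,0,0,0,0],[-0.14,0,0,0,0],[-0.21,0,0,0,0],[-0.21,0,0,0,0]]'; python3 - <<'E'
from h import *
togo([.5055+.0151*.99+.015*.14*-1,.1755-.0151*.14-.015,.1286],-.14)
b=grab_frame("side"); cv2.imwrite("pics/v6.png",cv2.resize(b[150:300,230:380],None,fx=4,fy=4,interpolation=cv2.INTER_CUBIC))
E
```

```text
clock: 5.42
position: [0.5499, 0.1531, 0.127]
tool_rot: [3.139, 0.005, -0.14]
force: [-0.4, 0.6, -0.2]
grip_width: 0.0189
finger_force: 39.3
clock: 6.05
position: [0.5313, 0.1567, 0.131]
tool_rot: [-3.14, -0.004, -0.141]
force: [6.5, -1.1, 1.7]
grip_width: 0.0191
finger_force: 39.8
clock: 6.55
position: [0.5184, 0.1585, 0.1308]
tool_rot: [-3.14, -0.003, -0.141]
force: [5.0, -0.9, -0.2]
grip_width: 0.019
finger_force: 40.2
t 6.55 at [0.5184 0.1585 0.1308] rot [-3.14e+00 -3.00e-03 -1.41e-01] go [-0.     0.002  0.037] twist -0.0 F [ 5.03 -0.95 -0.16] w 0.019 ff 40.2
```

View pics/v6.png

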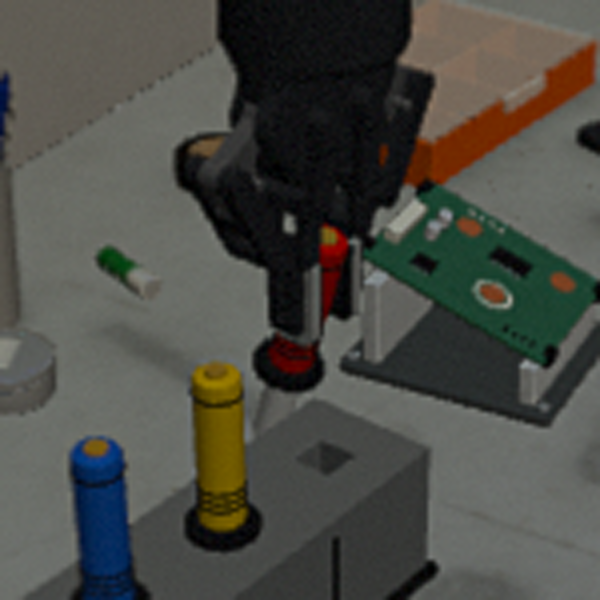

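```bash
python3 -m creep '[[0.4,0,0,0,0],[0.5,0,-0.8,-1.41,0],[0.5,0,-1.2,-1.41,0],[0.5,0,-1.2,-1.41,0],[0.5,0,-1.2,-1.41,0]]' 60; python3 - <<'E'
from h import *
togo([.5,0,.2],.0545)
b=grab_frame("side"); cv2.imwrite("pics/side7.png",b)
s=status.observe();R=Rt.from_euler('xyz',s["tool_rot"]).as_matrix()
G=s["position"]-R[:,2]*.011
m=silhouettes("side","probe_red"); print([(x["p"],x["mask"].sum(),np.round(np.array(x["extent"])*[640,480,640,480])) for x in m])
x0,y0=proj("side",[G])[0].astype(int)-[70,60]
print(x0,y0)
im=b.copy()[y0:y0+150,x0:x0+150]; im=cv2.resize(im,None,fx=4,fy=4,interpolation=cv2.INTER_CUBIC)
for th,c in((.25,(255,0,0)),(.35,(0,255,0)),(.45,(255,255,0))):
    a=R[:,0]*-np.sin(th)+np.array([0,0,1])*np.cos(th)
    q=((proj("side",[G+a*.0254,G-a*.0446,G-a*.0496,G-a*.0896,G-a*.1076])-[x0,y0]+.5)*4).round(); print(th,q.tolist())
    for p in q.astype(int): cv2.circle(im,tuple(int(v) for v in p),2,c,-1)
cv2.imwrite("pics/v7.png",im)
E
```

```text
clock: 7.22
position: [0.5466, 0.154, 0.2012]
tool_rot: [3.141, 0.0, 0.056]
force: [0.1, -0.7, -1.8]
grip_width: 0.0188
finger_force: 58.8
t 7.22 at [0.5466 0.154  0.2012] rot [3.141 0.    0.056] go [-0.919  2.519  0.021] twist 0.01 F [ 0.11 -0.74 -1.8 ] w 0.0188 ff 58.8
[(0.66, np.int64(511), array([280., 162., 301., 230.]))]
225 118
0.25 [[297.0, 190.0], [264.0, 332.0], [262.0, 342.0], [245.0, 416.0], [237.0, 448.0]]
0.35 [[303.0, 193.0], [255.0, 327.0], [252.0, 337.0], [227.0, 406.0], [217.0, 436.0]]
0.45 [[308.0, 196.0], [247.0, 322.0], [242.0, 330.0], [211.0, 395.0], [197.0, 423.0]]
```

View pics/v7.png

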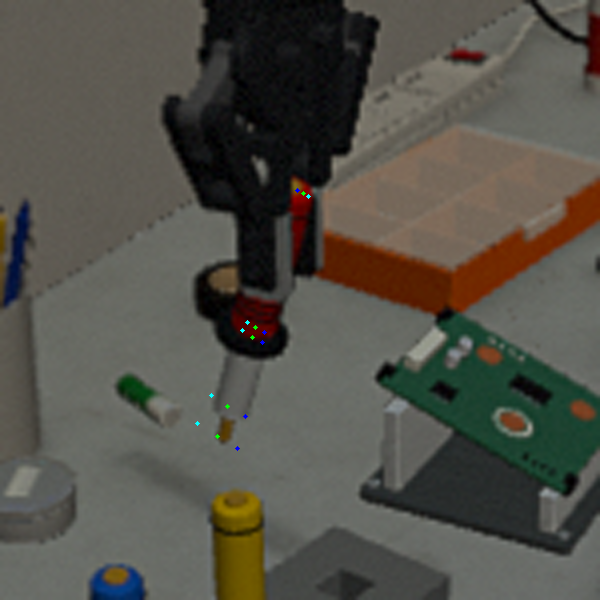

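```bash
cat >> h.py <<'E'
def tipmodel(off,th=.35):
    s=status.observe();R=Rt.from_euler('xyz',s["tool_rot"]).as_matrix()
    G=s["position"]-R[:,2]*.011; a=R[:,0]*-np.sin(th)+np.array([0,0,1])*np.cos(th)
    return G-a*.1076+R[:,0]*off[0]+np.array([0,0,off[1]]), a
E
python3 - <<'E'
from h import *
uv=np.array([223,443])/4-.5+[225,118]
r=least_squares(lambda o:(proj("side",[tipmodel(o)[0]])[0]-uv),[0,0],x_scale=1e-3); print("off",r.x,r.cost)
tip,a=tipmodel(r.x); print("tip",tip,a)
n=boardR(.0545)[:,2]; pad=np.array([.5175,-.0168,.0497])
togo(status.observe()["position"]+pad+.03*n-tip,.0545)
E
```

```text
off [-0.00304716 -0.00240295] 3.2311742677852644e-27
tip [0.58033123 0.15596097 0.10822217] [-0.34235184 -0.01933754  0.93979819]
t 7.33 at [0.5465 0.154  0.2007] rot [3.141e+00 1.000e-03 5.600e-02] go [-1.379  2.815  0.508] twist 0.01 F [-0.25  0.81 -0.43] w 0.0185 ff 58.8
```

```bash
python3 -m creep '[[-0.5,1,0,0,0],[-0.98,2,0,0,0],[-1.38,2.81,0,0,0],[-1.38,2.81,0,0,0],[-1.38,2.81,0,0,0]]'; python3 -m creep '[[0,0,0.3,0,0],[0,0,0.5,0,0],[0,0,0.5,0,0]]'; python3 - <<'E'
from h import *
off=[-.00305,-.0024]; tip,a=tipmodel(off); n=boardR(.0545)[:,2]; pad=np.array([.5175,-.0168,.0497])
print("tip",tip,"rel pad in board",(tip-pad)@boardR(.0545))
togo(status.observe()["position"]+pad+.01*n-tip,.0545)
b=grab_frame("side"); t=grab_frame("top"); x0,y0=300,110
im=cv2.resize(b[y0:y0+150,x0:x0+110],None,fx=4,fy=4,interpolation=cv2.INTER_CUBIC)
print(((proj("side",[tip,pad,tip+a*.058])-[x0,y0]+.5)*4).round())
c=proj("top",[pad])[0].astype(int); tt=cv2.resize(t[c[1]-40:c[1]+40,c[0]-35:c[0]+35],(350,400))
cv2.imwrite("pics/v8.png",np.hstack([im[:600],np.pad(tt,((0,200),(0,0),(0,0)))]))
E
```

```text
clock: 7.95
position: [0.4739, -0.0187, 0.2012]
tool_rot: [-3.141, 0.0, 0.056]
force: [0.9, 1.2, -0.4]
grip_width: 0.0186
finger_force: 59.0
clock: 8.32
position: [0.4736, -0.0181, 0.1706]
tool_rot: [-3.141, 0.002, 0.058]
force: [0.2, 0.2, -0.8]
grip_width: 0.019
finger_force: 59.0
tip [ 0.50736852 -0.01617898  0.07808731] rel pad in board [0.00026262 0.00117199 0.03012357]
t 8.32 at [ 0.4736 -0.0181  0.1706] rot [-3.141e+00  2.000e-03  5.800e-02] go [0.111 0.02  0.316] twist 0.02 F [ 0.23  0.17 -0.81] w 0.019 ff 59.0
[[237. 413.]
 [217. 455.]
 [280. 323.]]
```

View pics/v8.png

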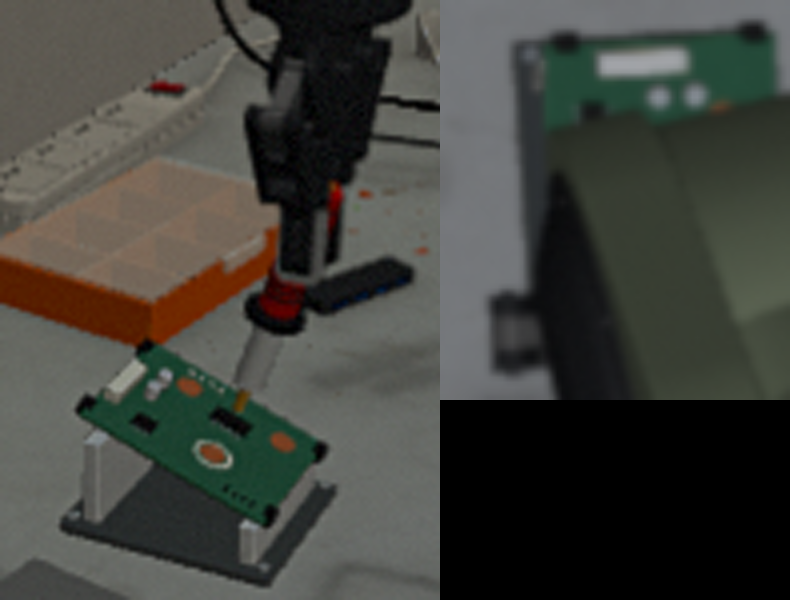

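```bash
python3 - <<'E'
from h import *
uv=np.array([239,410])/4-.5+[300,110]; up=np.array([212,455])/4-.5+[300,110]
r=least_squares(lambda o:(proj("side",[tipmodel(o)[0]])[0]-uv),[0,0],x_scale=1e-3); tip,a=tipmodel(r.x); print("off",r.x,"tip",tip)
for p in (onz("side",[up],.0497)[0],np.array([.5189,-.017,.0497])):
    print(p,(tip-p)@boardR(.0545))
E
```

```text
off [-0.00447421 -0.00189928] tip [ 0.50640828 -0.01658677  0.07961728]
[ 0.51984772 -0.0159524   0.0497    ] [-2.37979078e-03  9.86642245e-05  3.27168398e-02]
[ 0.5189 -0.017   0.0497] [-0.00143724  0.00109308  0.03237278]
```

```bash
python3 -m creep '[[0.08,0.01,0.16,0,0],[0.155,0.01,0.35,0,0],[0.155,0.01,0.35,0,0],[0.155,0.01,0.35,0,0]]'; python3 - <<'E'
from h import *
togo([0.4825,-.0187,.15],.0545)
b=grab_frame("side"); x0,y0=330,190
im=cv2.resize(b[y0:y0+60,x0:x0+60],None,fx=10,fy=10,interpolation=cv2.INTER_CUBIC); cv2.imwrite("pics/v9.png",im)
tip,a=tipmodel([-.0042,-.002]); pad=np.array([.5185,-.0168,.0497]); print((tip-pad)@boardR(.0545),((proj("side",[tip,pad])-[x0,y0]+.5)*10).round())
E
```

```text
clock: 8.93
position: [0.4831, -0.0189, 0.1504]
tool_rot: [-3.142, 0.0, 0.056]
force: [-0.2, -0.1, 0.4]
grip_width: 0.0187
finger_force: 59.0
t 8.93 at [ 0.4831 -0.0189  0.1504] rot [-3.142  0.     0.056] go [-0.01  -0.005  0.007] twist 0.01 F [-0.16 -0.09  0.37] w 0.0187 ff 59.0
[ 0.00050463 -0.0001954   0.00919158] [[252. 303.]
 [238. 337.]]
```

View pics/v9.png

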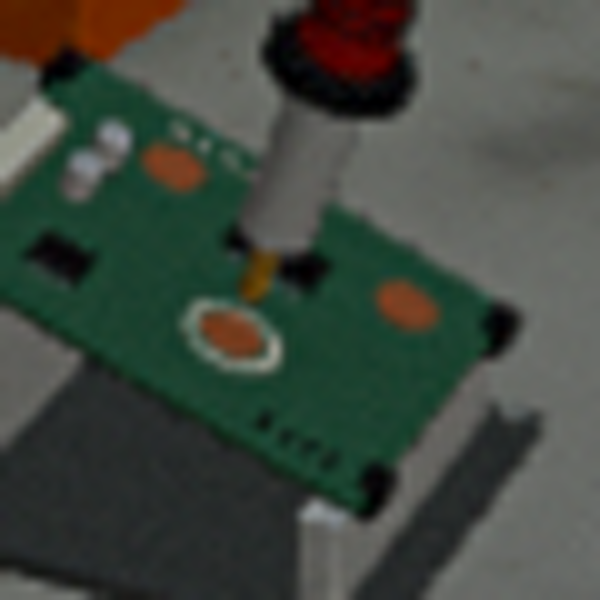

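```bash
cat >> h.py <<'E'
def avgF(k=10,name="side"):
    F=[];P=[]
    for _ in range(k):
        grab_frame(name); s=status.observe(); F.append(s["force"]);P.append(s["position"])
    n=boardR(.0545)[:,2]; F=np.array(F); f=F@n
    tip,_=tipmodel([-.0042,-.002]); pad=np.array([.5185,-.0168,.0497])
    print("t",round(float(s["clock"]),2),"Fn %.2f +- %.2f"%(f.mean(),f.std()/k**.5),F.mean(0).round(2),"pos",np.mean(P,0).round(4),"rel",((tip-pad)@boardR(.0545)).round(4))
E
python3 -c "
from h import *
avgF()"
python3 -m creep '[[0.03,0,0.05,0,0],[0.06,0,0.103,0,0],[0.06,0,0.103,0,0]]'; python3 -c "
from h import *
avgF()"
```

```text
t 9.47 Fn -0.60 +- 0.12 [-0.01  0.01 -0.64] pos [ 0.4832 -0.019   0.1507] rel [ 0.0005 -0.0002  0.0092]
clock: 9.85
position: [0.4868, -0.0187, 0.144]
tool_rot: [-3.141, 0.001, 0.056]
force: [-0.7, -0.2, -0.2]
grip_width: 0.019
finger_force: 59.0
t 10.35 Fn -0.66 +- 0.16 [ 0.07  0.03 -0.68] pos [ 0.4868 -0.0188  0.1443] rel [ 0.0018 -0.0002  0.0021]
```

```bash
python3 -m creep '[[0.009,0,0.024,0,0],[0.017,0,0.047,0,0],[0.017,0,0.047,0,0]]'; python3 -c "
from h import *
avgF()"; python3 -m creep '[[0.006,0,0.016,0,0],[0.011,0,0.031,0,0],[0.011,0,0.031,0,0]]'; python3 -c "
from h import *
avgF()"
```

```text
clock: 10.72
position: [0.4878, -0.0187, 0.1414]
tool_rot: [-3.142, 0.0, 0.056]
force: [-0.6, -0.3, 1.2]
grip_width: 0.0187
finger_force: 59.0
t 11.22 Fn 0.69 +- 0.12 [-0.18 -0.09  0.67] pos [ 0.4878 -0.0187  0.1415] rel [ 0.0017 -0.0002 -0.0009]
clock: 11.6
position: [0.4885, -0.0186, 0.1396]
tool_rot: [-3.142, 0.0, 0.057]
force: [-0.9, -0.5, 0.8]
grip_width: 0.0187
finger_force: 59.1
t 12.1 Fn 1.19 +- 0.17 [-0.63 -0.31  1.03] pos [ 0.4885 -0.0187  0.1396] rel [ 0.0017 -0.0002 -0.0029]
```

```bash
python3 -m creep '[[0.007,0,0.018,0,0],[0.013,0,0.036,0,0],[0.013,0,0.036,0,0]]'; python3 - <<'E'
from h import *
avgF(20)
b=grab_frame("side"); x0,y0=330,190
cv2.imwrite("pics/v10.png",cv2.resize(b[y0:y0+60,x0:x0+60],None,fx=10,fy=10,interpolation=cv2.INTER_CUBIC))
E
```

```text
clock: 12.48
position: [0.4892, -0.0186, 0.1374]
tool_rot: [-3.142, 0.0, 0.056]
force: [-0.8, -0.6, 1.6]
grip_width: 0.0188
finger_force: 59.2
t 13.47 Fn 1.95 +- 0.15 [-1.14 -0.17  1.65] pos [ 0.4892 -0.0186  0.1375] rel [ 0.0017 -0.0002 -0.0052]
```

View pics/v10.png

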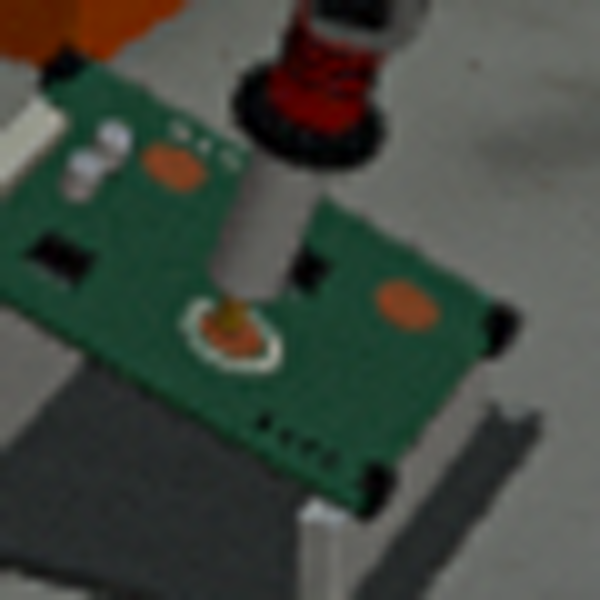

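```bash
python3 -c "
from h import *
avgF(10); print(bot.job_done())"
```

```text
t 14.03 Fn 1.80 +- 0.15 [-1.31 -0.17  1.44] pos [ 0.4893 -0.0186  0.1375] rel [ 0.0017 -0.0001 -0.0052]
the job is handed in; nothing more can be done
None
```

I handed the job in at 14 s with the red probe held on the ringed pad: about 2 mm off its centre by the side picture, square to the board to within a few degrees, about 2.5 N on it and the plunger roughly half in; no verdict came back.

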